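# Lock the bayonet lid on the sample canister

### The arm

A 7-joint arm with a two-finger parallel gripper is mounted at the origin on a cart in front of the work surface, level with it; the furniture and walls round the work are solid. World frame = base frame: x ahead of the robot, y to its left, z up, the work surface at z = 0. Lengths are in m, angles in rad, forces in N, time in s.
With the tool pointing down it reaches from about 0.425 to 0.925 m from the base axis. Payload 6.8 kg.
Tool frame: the origin (TCP) lies at the very end of the fingers, on their centre line; the grasp point (between the pads) lies 19 mm behind it (r.grip_point_offset is the distance from the TCP to the grasp point, in m); z points along the fingers, y is the line along which they close (so a half turn about z gives the same grasp; the last joint's range is limited). The gripper opens to 85 mm and grips with 20 to 120 N. Pads are 22 mm wide; open, the fingers measure 114 mm over their backs; the gripper's body (76 mm by 85 mm) begins 54 mm behind the grasp point. The pads swing forward as they close: fully open they stand 13 mm farther back than shut.
Start: joints at [1.21, 0.477, 0.022, 1.555, -0.011, 1.109, -0.083], TCP at [0.169, -0.654, 0.231] pointing down, gripper open.
Joint ranges: [-2.96, 2.96], [-0.34, 2.1], [-1.41, 1.46], [0.24, 2.44], [-1.37, 4.51], [0.17, 1.92], [-2.96, 2.96]. Speed limits (rad/s): [2.39, 2.39, 3.14, 3.14, 3.14, 3.14, 3.14].

### API

Orientations are given as a rotation vector (axis times angle).
In Python, from bench import status, eyes, r gives the robot as it stands.
- The arm moves only by the shell command python3 -m crank 'ROWS' [OPENING] [FORCE]. ROWS is JSON, a list of rows, each a list of 6 numbers: the shift along the tool's x, y, z normalised to -1 to 1, where 1 is 0.02 m, then the turn, a rotation vector about the tool's x, y, z normalised to -1 to 1, where 1 is 45 degrees. A call has 1 to 12 rows; each row shifts and turns the commanded pose from where the row before left it, along the tool's axes as they then stand; what a row does not reach is not made up. A row lasts 1/10 s, in which the tool goes at most 50 mm and 8.59 degrees, less where a joint would pass 70% of its speed; a pose out of reach is approached as far as the arm can. A call with a number of a shift or a turn outside -1 to 1 is refused whole. A call with a gripper value outside its range is refused whole. OPENING is the opening, from 0 (shut) to 1 (fully open), set as the call begins (- or left out, the last holds). The fingers move at their own pace and stop on an object; FORCE is the grip in N (left out, the last holds). Time passes only in rows, so rows that do not move let the fingers close. It gives the time, the measured TCP pose, the force, the opening and the grip force at its end, in the units of the state.
- status.get_obs(): the state, without advancing time (a new reading comes with each control period).
- eyes.grab_frame(name): name is "scene" or "top"; returns a dict with "image" (384x512x3 uint8, red, green, blue), "depth" (384x512 float32, m along the optical axis (not along the pixel's ray), 0 where there is no reading), "fovy" (degrees; the focal length in pixels is half the picture's height over the tangent of half this angle, whatever the lens; pixels are square), "cx", "cy" (the principal point, pixels), "world_to_cam" (4x4, takes a point from world to camera coordinates). Camera axes: x right, y up, looking along -z (the intrinsics and any distortion apply to the point x, -y, -z); pixel columns grow to the right and rows downward; lengths in m; the calibration is good to about 2 mm. A picture is of the moment at which its call begins.
- r.hand_in(): hands the job in; it is judged then, once.
The state is a dict: "clock": time; "joints": joint angles; "qvel": joint speeds; "tau": joint torques, N m; "tcp_pos": TCP position; "orientation": TCP orientation; "contact_force": force on the tool from outside, world axes, zero at the start; "moment": the same for the moment, N m; "grip_width": finger opening in m; "gripper_force": force on a finger pad.
Only numpy, scipy, OpenCV 4.12 (cv2) and the standard library are available. Lean on these libraries where they do the work, as an engineer would, in place of code of your own. Each camera call takes 0.05 s, during which the arm holds its last target. There are 200 camera calls.

### The job

Close the sample canister with its bayonet lid: set the lid's two lugs into the two gaps of the collar, press it down against the spring as far as it goes, turn it clockwise (seen from above) to the stop and let it spring back up so that it is locked in its notches, level, and let go of it. Leave the other things on the bench where they stand.

Things in the scene. Friction and masses are not known exactly. Their poses are not given: they have to be found in the camera images.
- lid: Loose aluminium lid, 0.12 kg, upright on the worktop to the right. Origin: centre of its underside, z up. Plug 54 mm across, z 0 to 24 mm, with two opposite lugs along +x and -x, out to radius 37 mm, 20 degrees (12 mm) wide, z 2 to 8 mm; cap disc 69 mm across, z 24 to 30 mm. A half turn makes no difference.
- lid_grip (a point): Middle of the lid's grey bar grip, on the lid's axis, 48 mm above its underside. The bar is 60 mm long along the lid's x (in line with the lugs), 16 mm wide along y, and stands from 30 to 65 mm above the lid's underside.
- canister: Fixed upright metal canister to the left, open at the top. Origin: centre of its underside on the worktop, z up along its axis. Foot 116 mm across, barrel 88 mm, collar 95 mm, rim at z = 80 mm. The collar is a separate ring clamped at an angle that is NOT measured: the line through its two gaps lies anywhere within 0.4 rad either way of the canister's x axis. Look or feel for them.
- mouth (a point): Centre of the canister's mouth, level with the rim. The mouth is 59 mm across. The lip round it is 11 mm thick, radius 29.5 to 39.5 mm, with two opposite gaps 28 degrees wide that let the lugs through. With the lugs resting on the rim the lid's origin is 2 mm below this point; over the gaps it drops freely to 5 mm below, where it meets the follower, and left there floats at about 7 mm below.
- channel (a point): On the canister's axis, 22 mm below the rim: where the lid's origin is when pressed to the hard floor (about 10 N of spring). Up to 3 mm above it the lugs pass under the lip and turn clockwise to a stop, 53 degrees from the gap (counter-clockwise is blocked). There notches in the lip's underside let the lid rise to 9 mm above this point, locked against turning. Elsewhere it stays under 3 mm.
- follower (a joint): Round grey plate 52 mm across inside the canister that the lid presses down on its spring, 600 N/m: 0 at rest (top 5 mm below the rim), growing downwards, in m. About 0.008 when the lid is locked, 0.017 when pressed to the floor.
- beaker_small: small empty glass beaker, 61 mm across, 73 mm tall, bystander; origin at the centre of its underside
- jar_1: low white sample jar with lid, 49 mm across, 40 mm tall, bystander; origin at the centre of its underside
- weight_200: beige check weight, 28 mm across, 48 mm tall, bystander; origin at the centre of its underside
- timer: flat white digital timer, 56 x 66 x 16 mm, bystander; origin at the centre of its underside

How it is judged:
By the outcome, as a careful person would: the job done as asked, in the order asked, and still so for the second after the job is handed in, with the robot touching nothing.
It also fails if it takes over 64 s, if anything falls off the work surface, if the arm or the gripper's body presses on something with over 40 N, if the wrist force passes 120 N, or if a joint passes its speed limit or range.

## Working session

There is one attempt and no reset: what is moved stays moved. The work goes in short steps, Python scripts to look and compute and a shell command to move; the robot and the scene stay as the last step left them, time stands still between calls to the robot, and variables do not carry over. Pictures are saved under pics/ and viewed, at most 10 in all, crops included, and the job is handed in when it is done.

```bash
ls; mkdir -p pics
cat > h.py <<'E'
import numpy as np, cv2
from bench import status, eyes, r
def grab(n):
    f=eyes.grab_frame(n); return f
def f_of(f): return f["image"].shape[0]/2/np.tan(np.radians(f["fovy"])/2)
def ray(f,u,v):
    k=f_of(f); d=np.array([(u-f["cx"])/k,-(v-f["cy"])/k,-1.]); M=np.linalg.inv(f["world_to_cam"])
    return M[:3,3], M[:3,:3]@d
def onz(f,u,v,z):
    o,d=ray(f,u,v); return o+d*(z-o[2])/d[2]
def cloud(f):
    h,w=f["depth"].shape; k=f_of(f); v,u=np.mgrid[:h,:w]; D=f["depth"]
    P=np.stack([(u-f["cx"])/k*D,-(v-f["cy"])/k*D,-D],-1); M=np.linalg.inv(f["world_to_cam"])
    return P@M[:3,:3].T+M[:3,3]
E
python3 - <<'E'
from h import *
ims=[]
for n in("scene","top"):
    f=grab(n); cv2.imwrite(f"pics/{n}0.png",f["image"][...,::-1]); print(n,f["fovy"],f["cx"],f["cy"],[k for k in f],np.linalg.inv(f["world_to_cam"]).round(3).tolist())
o=status.get_obs();print(o)
E
```

```text
pics
scene 47.101380599582654 258.55032851925426 188.05965703682736 ['image', 'depth', 'fovy', 'cx', 'cy', 'world_to_cam'] [[-0.871, 0.276, -0.407, -0.049], [-0.492, -0.486, 0.723, 1.113], [0.002, 0.829, 0.559, 0.864], [0.0, 0.0, 0.0, 1.0]]
top 51.3392908767608 251.73561519538572 195.5517528551231 ['image', 'depth', 'fovy', 'cx', 'cy', 'world_to_cam'] [[0.019, 0.992, -0.125, 0.369], [-1.0, 0.018, -0.006, 0.049], [-0.004, 0.125, 0.992, 1.257], [0.0, 0.0, 0.0, 1.0]]
{'clock': 0.1, 'joints': array([ 1.20988623,  0.47768354,  0.02236165,  1.55634119, -0.01152701,
        1.10932291, -0.08311367]), 'qvel': array([-0.00039847, -0.00089336,  0.00166964, -0.00140896, -0.00042685,
        0.00013671, -0.00058309]), 'tau': array([ 3.85856198e-03, -5.97756600e+01,  1.61342762e+00, -2.81952935e+01,
        1.28327165e-02,  5.07338525e-03,  4.21659465e-06]), 'tcp_pos': array([ 0.16868661, -0.65302998,  0.23045085]), 'orientation': array([-3.11494676e+00, -3.95820086e-01,  4.79884709e-04]), 'contact_force': array([-0.06704288, -0.49364144,  0.88134284]), 'moment': array([ 0.03782652, -0.01471177,  0.00967079]), 'gripper_force': 0.0, 'grip_width': 0.08541728539906403}
```

View pics/scene0.png

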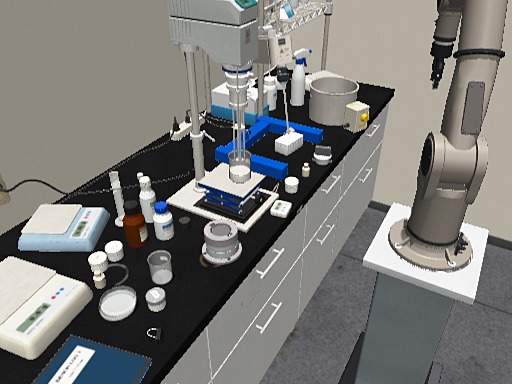

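View pics/top0.png

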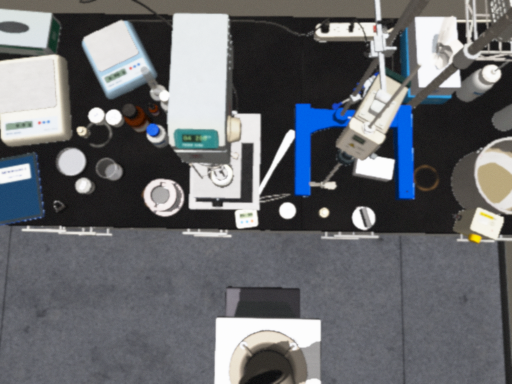

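The scene view shows the canister at about (221,242) and the lid at (323,155). In the top view the canister is at (163,197) and the lid, with its dark bar, at (364,217). Next I zoom in and measure.

```bash
cat > m.py <<'E'
from h import *
t=grab("top"); s=grab("scene")
def crop(f,u,v,h): 
    return cv2.resize(f["image"][v-h:v+h,u-h:u+h],(400,300) if 0 else (390,290),interpolation=cv2.INTER_CUBIC)
A=np.vstack([np.hstack([crop(t,163,197,28),crop(t,364,217,28)]),np.hstack([crop(s,221,242,28),crop(s,323,155,28)])])
cv2.imwrite("pics/crop1.png",A[...,::-1])
for n,f,cs in(("top",t,((163,197),(364,217))),("scene",s,((221,242),(323,155)))):
    P=cloud(f)
    for (u,v),zs in zip(cs,((.07,.09),(.055,.075))):
        Q=P[v-30:v+30,u-30:u+30]; I=(Q[...,2]>zs[0])&(Q[...,2]<zs[1])
        q=Q[I]; print(n,u,v,len(q),q.mean(0).round(4),q.min(0).round(4),q.max(0).round(4))
        if len(q)>5: 
            (c,wh,a)=cv2.minAreaRect(q[:,:2].astype(np.float32)); print(c,wh,a)
        print("  z hist",np.histogram(Q[...,2],bins=np.arange(-.01,.11,.01))[0])
E
python3 m.py
```

```text
top 163 197 718 [0.5154 0.3307 0.0778] [0.4689 0.2831 0.07  ] [0.5626 0.3781 0.0865]
(0.5154305696487427, 0.3301982879638672) (0.09361806511878967, 0.09441964328289032) 4.264032363891602
  z hist [1328 1104  133   21  151   26   37   67  508  210    0]
top 364 217 115 [ 0.4617 -0.2854  0.0639] [ 0.4342 -0.301   0.0556] [ 0.4915 -0.2705  0.0706]
(0.4617941379547119, -0.28536099195480347) (0.059188392013311386, 0.01774074137210846) 15.119213104248047
  z hist [1393  891    0  143  104   19   24  102    1    0    0]
scene 221 242 629 [0.5114 0.3339 0.0765] [0.4663 0.2815 0.07  ] [0.5638 0.3796 0.0828]
(0.5124192237854004, 0.33201131224632263) (0.09404003620147705, 0.09566857665777206) 52.78326416015625
  z hist [1163  587  171  128  443  187  130  115  552   77    0]
scene 323 155 123 [ 0.5266 -0.3521  0.0586] [ 0.4305 -0.4305  0.055 ] [ 0.6462 -0.2703  0.0654]
(0.5270214080810547, -0.36275044083595276) (0.09358206391334534, 0.24932563304901123) 51.660301208496094
  z hist [1444  439  124  184  165  172  217   37    0    0    0]
```

View pics/crop1.png

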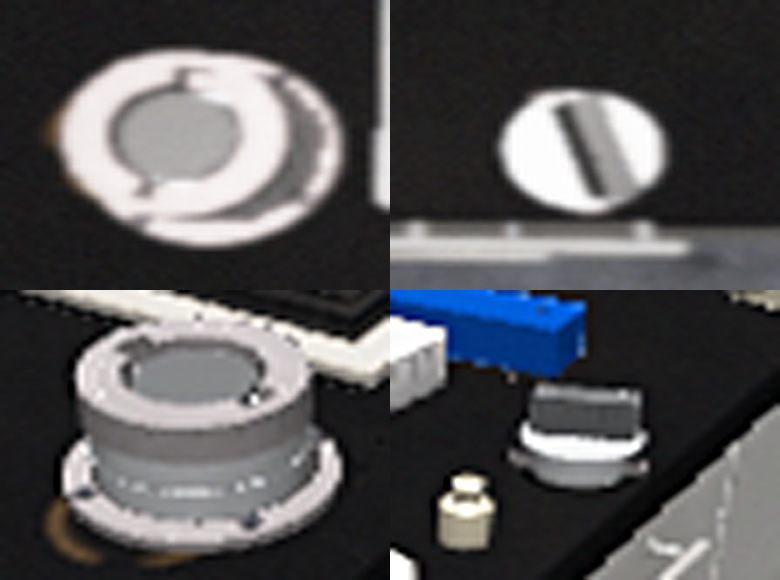

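The crops show the lid bar running up-left to down-right in the top view. The collar gaps show as dark notches at about (162,183) and (156,206) in top-image pixels. I'll measure the gap angle from depth, using rays that cross the rim plane inside the lip and end deeper.

```bash
cat > g.py <<'E'
from h import *
for n in("top","scene"):
    f=grab(n); P=cloud(f); h,w=f["depth"].shape
    o=np.linalg.inv(f["world_to_cam"])[:3,3]; d=P-o
    R=o+d*((.08-o[2])/d[...,2])[...,None]   # rim plane hits
    z=P[...,2]; m=(np.hypot(R[...,0]-.5145,R[...,1]-.331)<.06)
    # rim circle centre from flat collar top's outer contour
    rim=(m&(abs(z-.08)<.006)).astype(np.uint8)
    c=max(cv2.findContours(rim,cv2.RETR_EXTERNAL,cv2.CHAIN_APPROX_NONE)[0],key=cv2.contourArea)[:,0]
    q=R[c[:,1],c[:,0],:2].astype(np.float32); (cx,cy),rad=cv2.minEnclosingCircle(q); 
    A=np.c_[q,np.ones(len(q))]; s=np.linalg.lstsq(A,(q**2).sum(1),rcond=None)[0]
    C=s[:2]/2; print(n,"encl",cx,cy,rad,"fit",C,np.sqrt(s[2]+C@C), "rim z",np.median(z[rim>0]))
    v=R[...,:2]-C; rr=np.hypot(v[...,0],v[...,1]); a=np.degrees(np.arctan2(v[...,1],v[...,0]))
    I=(rr>.031)&(rr<.0385)
    g=f["image"].mean(-1)
    for lo in(-90,90):
        b=(a-lo)%360; J=I&(b<180); print(" gap px depth:",[(int(x)) for x in sorted((b[J&(z<.074)]+lo))])
        K=J&(g<170); print(" dark:",sorted((b[K]+lo).astype(int)))
    B=np.arange(-180,180,15); print(" z by angle",[round(float(np.median(z[I&(a>=k)&(a<k+15)])),3) for k in B])
    f=None
E
python3 g.py
```

```text
top encl 0.5153629779815674 0.3303182125091553 0.048130929470062256 fit [0.51547433 0.33045746] 0.046563054689296356 rim z 0.07877085533342054
 gap px depth: [-22, -22, -20, -18, -15, -13, -10, -9, -8, -4, -4, -3, 0, 0, 0]
 dark: [np.int64(-4), np.int64(-4), np.int64(-3), np.int64(0), np.int64(0)]
 gap px depth: [130, 156, 159, 161, 163, 165, 169, 170, 171, 174, 175, 175, 179, 179, 180, 184]
 dark: [np.int64(156), np.int64(159), np.int64(161), np.int64(163), np.int64(165)]
 z by angle [0.079, 0.081, 0.08, 0.08, 0.081, 0.08, 0.079, 0.079, 0.081, 0.079, 0.062, 0.061, 0.077, 0.081, 0.08, 0.08, 0.079, 0.08, 0.081, 0.079, 0.08, 0.081, 0.074, 0.061]
scene encl 0.5097284317016602 0.3334740400314331 0.051058027893304825 fit [0.51161522 0.33412496] 0.0473655226679355 rim z 0.07823216270363087
 gap px depth: [-20, -17, -16, -12, -9, -4, -1]
 dark: [np.int64(-79), np.int64(-74), np.int64(-69), np.int64(-64), np.int64(-59), np.int64(-54), np.int64(-49), np.int64(-44), np.int64(-28), np.int64(-28), np.int64(-24), np.int64(-20), np.int64(-17), np.int64(-16), np.int64(-12), np.int64(-9), np.int64(-6), np.int64(-4), np.int64(11)]
 gap px depth: [161, 165, 170, 172, 175, 178]
 dark: [np.int64(161), np.int64(172), np.int64(178), np.int64(181), np.int64(187), np.int64(189), np.int64(267)]
 z by angle [0.079, 0.079, 0.08, 0.079, 0.08, 0.079, 0.08, 0.078, 0.079, 0.079, 0.073, 0.072, 0.079, 0.078, 0.078, 0.078, 0.079, 0.078, 0.08, 0.078, 0.08, 0.08, 0.077, 0.072]g.py:5: RuntimeWarning: divide by zero encountered in divide
  R=o+d*((.08-o[2])/d[...,2])[...,None]   # rim plane hits
g.py:5: RuntimeWarning: invalid value encountered in multiply
  R=o+d*((.08-o[2])/d[...,2])[...,None]   # rim plane hits
```

The gap axis is at about -10.7° and the mouth at about (0.5135, 0.332). The lid is at (0.462, -0.285) with its bar at 15°. Carrying and locking use a lot of clockwise wrist travel, so I flip the tool 180° counter-clockwise first.

```bash
python3 -m crank '[[0,0,0,0,0,-0.19],[0,0,0,0,0,-0.19],[0,0,0,0,0,-0.19],[0,0,0,0,0,-0.19],[0,0,0,0,0,-0.19],[0,0,0,0,0,-0.19],[0,0,0,0,0,-0.19],[0,0,0,0,0,-0.19],[0,0,0,0,0,-0.19],[0,0,0,0,0,-0.19],[0,0,0,0,0,-0.19],[0,0,0,0,0,-0.19]]' 1
python3 -m crank '[[0,0,0,0,0,-0.19],[0,0,0,0,0,-0.19],[0,0,0,0,0,-0.19],[0,0,0,0,0,-0.19],[0,0,0,0,0,-0.19],[0,0,0,0,0,-0.19],[0,0,0,0,0,-0.19],[0,0,0,0,0,-0.19],[0,0,0,0,0,-0.19],[0,0,0,0,0,-0.02],[0,0,0,0,0,0]]'
cat > st.py <<'E'
import sys
from h import *
from scipy.spatial.transform import Rotation as Ro
o=status.get_obs(); R=Ro.from_rotvec(o["orientation"]).as_matrix()
print("t",round(o["clock"],2),"tcp",o["tcp_pos"].round(4),"x-dir deg",np.degrees(np.arctan2(R[1,0],R[0,0])).round(2),"z",R[:,2].round(4),"F",o["contact_force"].round(1),"M",o["moment"].round(2),"w",round(o["grip_width"],4),"q",o["joints"].round(2))
if len(sys.argv)>3:
    T=np.array([float(a) for a in sys.argv[1:4]]); print("tool shift rows(1=20mm)",(R.T@(T-o["tcp_pos"])/.02).round(2))
E
python3 st.py .462 -.285 .16
```

```text
clock: 1.5
tcp_pos: [0.1687, -0.6535, 0.2312]
orientation: [-1.631, -2.685, -0.0]
contact_force: [0.3, -0.2, -0.2]
grip_width: 0.0854
gripper_force: 0.0
clock: 2.6
tcp_pos: [0.1686, -0.6536, 0.2311]
orientation: [-0.403, 3.116, 0.0]
contact_force: [-0.3, 0.0, -0.7]
grip_width: 0.0853
gripper_force: 0.0
t 2.6 tcp [ 0.1686 -0.6536  0.2311] x-dir deg -165.27 z [ 1.e-04  3.e-04 -1.e+00] F [-0.3  0.  -0.7] M [-0.05 -0.03  0.02] w 0.0853 q [ 1.66  0.56 -0.65  1.52  0.35  1.18  2.78]
tool shift rows(1=20mm) [-18.87  14.09   3.56]
```

```bash
python3 -m crank '[[-1,0.75,0,0,0,0],[-1,0.75,0,0,0,0],[-1,0.75,0,0,0,0],[-1,0.75,0,0,0,0],[-1,0.75,0,0,0,0],[-1,0.75,0,0,0,0],[-1,0.75,0,0,0,0],[-1,0.75,0,0,0,0],[-1,0.75,0,0,0,0],[-1,0.75,0,0,0,0],[-1,0.75,0,0,0,0],[-1,0.75,0,0,0,0]]'
python3 -m crank '[[-1,0.75,0,0,0,0],[-1,0.75,0,0,0,0],[-1,0.75,0,0,0,0],[-1,0.75,0.5,0,0,0],[-1,0.75,1,0,0,0],[-1,0.75,1,0,0,0],[-0.9,0.7,0.5,0,0,0],[0,0,0,0,0,0]]'
python3 st.py .462 -.2855 .034
python3 - <<'E'
from h import *
f=grab("top");g=grab("scene")
A=np.hstack([cv2.resize(f["image"][180:250,324:404],(400,350)),cv2.resize(g["image"][115:195,283:363],(350,350))])
cv2.imwrite("pics/a.png",A[...,::-1])
E
```

```text
clock: 3.8
tcp_pos: [0.3549, -0.417, 0.2315]
orientation: [-0.403, 3.116, -0.001]
contact_force: [-0.2, -0.0, 1.2]
grip_width: 0.0856
gripper_force: 0.0
clock: 4.6
tcp_pos: [0.4622, -0.278, 0.1703]
orientation: [0.412, -3.114, -0.004]
contact_force: [-0.2, 0.9, 0.6]
grip_width: 0.0854
gripper_force: 0.0
t 4.6 tcp [ 0.4622 -0.278   0.1703] x-dir deg -164.94 z [-5.0e-04  2.5e-03 -1.0e+00] F [-0.2  0.9  0.6] M [ 0.04 -0.02  0.06] w 0.0854 q [ 1.05  0.44 -0.79  1.9   0.37  0.96  1.93]
tool shift rows(1=20mm) [ 0.11 -0.38  6.81]
```

View pics/a.png

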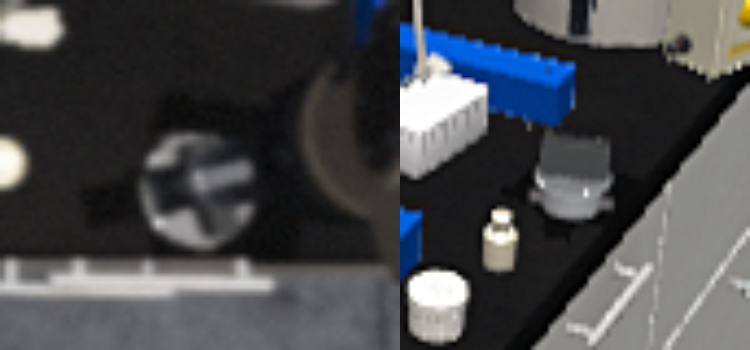

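The left crop shows the lid in the gripper's shadow, with the wrist to its right. I'll check where the TCP should project in the scene view before going down.

Run:
```python
from h import *
for n in("scene","top"):
    f=grab(n); 
    for p in ([.4622,-.278,.1703],[.4622,-.278,.25],[.462,-.285,.065]):
        c=f["world_to_cam"]@np.r_[p,1]; k=f_of(f); print(n,p,f["cx"]-k*c[0]/c[2],f["cy"]+k*c[1]/c[2])
    if n=="scene": cv2.imwrite("pics/b.png",f["image"][0:220,230:450,::-1].repeat(2,0).repeat(2,1))
```

```text
scene [0.4622, -0.278, 0.1703] 323.9443233638858 121.69966819470108
scene [0.4622, -0.278, 0.25] 325.8534195810584 101.09126650316531
scene [0.462, -0.285, 0.065] 322.3478314091492 146.46857087529241
top [0.4622, -0.278, 0.1703] 373.9747627761544 213.73426962721243
top [0.4622, -0.278, 0.25] 383.42952747864626 211.20627544038655
top [0.462, -0.285, 0.065] 365.7560403390862 216.6711714732672
```

View pics/b.png

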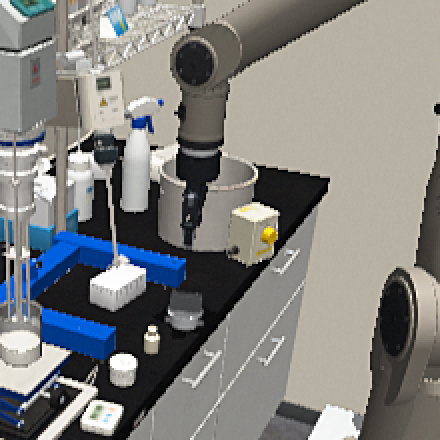

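The fingertip sits at (324,121) in the scene image, which matches the TCP projection. Now descend and grip.

```bash
python3 -m crank '[[0.1,-0.38,0,0,0,0],[0,0,1,0,0,0],[0,0,1,0,0,0],[0,0,1,0,0,0],[0,0,1,0,0,0],[0,0,1,0,0,0],[0,0,1,0,0,0],[0,0,0.5,0,0,0],[0,0,0.2,0,0,0],[0,0,0,0,0,0],[0,0,0,0,0,0]]'
python3 st.py .462 -.2855 .036
python3 -m crank '[[0,0,0,0,0,0],[0,0,0,0,0,0],[0,0,0,0,0,0],[0,0,0,0,0,0],[0,0,0,0,0,0],[0,0,0,0,0,0],[0,0,0,0,0,0],[0,0,0,0,0,0]]' 0 60
python3 st.py
```

```text
clock: 5.9
tcp_pos: [0.4615, -0.2901, 0.0381]
orientation: [-0.407, 3.114, -0.001]
contact_force: [0.2, 0.1, 0.8]
grip_width: 0.0853
gripper_force: 0.0
t 5.9 tcp [ 0.4615 -0.2901  0.0381] x-dir deg -165.09 z [ 1.2e-03 -8.0e-04 -1.0e+00] F [0.2 0.1 0.8] M [ 0.02 -0.   -0.02] w 0.0853 q [ 0.96  0.62 -0.66  1.98  0.56  0.73  1.79]
tool shift rows(1=20mm) [-0.09  0.22  0.11]
clock: 6.7
tcp_pos: [0.4611, -0.2896, 0.0375]
orientation: [-0.408, 3.115, -0.0]
contact_force: [0.0, -0.3, 2.9]
grip_width: 0.0147
gripper_force: 58.7
t 6.7 tcp [ 0.4611 -0.2896  0.0375] x-dir deg -165.06 z [ 4.e-04 -2.e-04 -1.e+00] F [ 0.  -0.3  2.9] M [0.07 0.08 0.03] w 0.0147 q [ 0.96  0.62 -0.66  1.98  0.56  0.73  1.79]
```

```bash
python3 -m crank '[[0,0,-0.5,0,0,0],[0,0,-1,0,0,0],[0,0,-1,0,0,0],[0,0,-1,0,0,0],[0,0,-1,0,0,0],[0,0,-1,0,0,0],[0,0,-1,0,0,0],[0,0,0,0,0,0],[0,0,0,0,0,0]]'
python3 st.py .44 0 .2
python3 - <<'E'
from h import *
Q=np.vstack([cloud(grab(n)).reshape(-1,3) for n in("top","scene")])
Q=Q[np.isfinite(Q).all(1)]
for y in np.arange(-.2,.45,.05):
    print(round(y,2),[(round(x,2),round(float(q.max()),2)) for x in np.arange(.4,.75,.05) if (q:=Q[(abs(Q[:,0]-x)<.025)&(abs(Q[:,1]-y)<.025),2]).size])
E
```

```text
clock: 7.6
tcp_pos: [0.4606, -0.2897, 0.1673]
orientation: [0.408, -3.115, 0.001]
contact_force: [0.3, 0.0, -1.7]
grip_width: 0.0149
gripper_force: 58.6
t 7.6 tcp [ 0.4606 -0.2897  0.1673] x-dir deg -165.08 z [-1.e-04 -5.e-04 -1.e+00] F [ 0.3  0.  -1.7] M [-0.05  0.02 -0.01] w 0.0149 q [ 1.07  0.45 -0.78  1.89  0.38  0.96  1.94]
tool shift rows(1=20mm) [-2.73 14.26 -1.64]
-0.2 [(np.float64(0.4), 0.0), (np.float64(0.45), 0.26), (np.float64(0.5), 0.04), (np.float64(0.55), 0.48), (np.float64(0.6), 0.58), (np.float64(0.65), 0.68), (np.float64(0.7), 0.5)]
-0.15 [(np.float64(0.4), 0.0), (np.float64(0.45), 0.05), (np.float64(0.5), 0.05), (np.float64(0.55), 0.47), (np.float64(0.6), 0.52), (np.float64(0.65), 0.48), (np.float64(0.7), 0.46)]
-0.1 [(np.float64(0.4), 0.0), (np.float64(0.45), 0.01), (np.float64(0.5), 0.06), (np.float64(0.55), 0.19), (np.float64(0.6), 0.41), (np.float64(0.65), 0.06), (np.float64(0.7), 0.06)]
-0.05 [(np.float64(0.4), 0.01), (np.float64(0.45), 0.04), (np.float64(0.5), 0.06), (np.float64(0.55), 0.06), (np.float64(0.6), 0.06), (np.float64(0.65), 0.06), (np.float64(0.7)
[... 952 characters left out ...]
 (np.float64(0.45), 0.01), (np.float64(0.5), 0.13), (np.float64(0.55), 0.13), (np.float64(0.6), 0.13), (np.float64(0.65), 0.13), (np.float64(0.7), 0.04)]
0.3 [(np.float64(0.4), 0.0), (np.float64(0.45), 0.08), (np.float64(0.5), 0.09), (np.float64(0.55), 0.08), (np.float64(0.6), 0.01), (np.float64(0.65), 0.03), (np.float64(0.7), 0.03)]
0.35 [(np.float64(0.4), 0.0), (np.float64(0.45), 0.08), (np.float64(0.5), 0.09), (np.float64(0.55), 0.08), (np.float64(0.6), 0.01), (np.float64(0.65), 0.05), (np.float64(0.7), 0.12)]
0.4 [(np.float64(0.4), 0.0), (np.float64(0.45), 0.01), (np.float64(0.5), 0.08), (np.float64(0.55), 0.08), (np.float64(0.6), 0.01), (np.float64(0.65), 0.01), (np.float64(0.7), 0.09)]
```

```bash
python3 -m crank '[[-0.4,1,0,0,0,0],[-0.4,1,0,0,0,0],[-0.2,1,0,0,0,0],[-0.2,1,0,0,0,0],[-0.2,1,0,0,0,0],[-0.2,1,0,0,0,0],[-0.2,1,0,0,0,0],[-0.2,1,0,0,0,0],[-0.2,1,0,0,0,0],[-0.2,1,0,0,0,0],[-0.2,1,0,0,0,0],[-0.2,1,0,0,0,0]]'
python3 -m crank '[[-0.2,1,0,0,0,0],[-0.2,1,0,0,0,0],[-0.2,1,0,0,0,0],[-0.2,1,0,0,0,0],[-0.2,1,0,0,0,0],[-0.2,1,0,0,0,0],[-0.2,1,0,0,0,0],[-0.2,1,0,0,0,0],[-0.2,1,0,0,0,0],[-0.2,1,0,0,0,0],[-0.2,1,0,0,0,0],[-0.2,1,0,0,0,0]]'
python3 st.py .5135 .332 .17
```

```text
clock: 8.9
tcp_pos: [0.4523, -0.0424, 0.1663]
orientation: [0.408, -3.113, -0.001]
contact_force: [-0.0, 1.3, -1.2]
grip_width: 0.0154
gripper_force: 58.7
clock: 10.1
tcp_pos: [0.4369, 0.2014, 0.1662]
orientation: [0.408, -3.113, 0.001]
contact_force: [-0.1, 0.1, -1.0]
grip_width: 0.0148
gripper_force: 58.7
t 10.1 tcp [0.4369 0.2014 0.1662] x-dir deg -165.06 z [-1.9e-03 -6.0e-04 -1.0e+00] F [-0.1  0.1 -1. ] M [ 0.05 -0.02  0.01] w 0.0148 q [ 0.23  0.39 -0.94  2.02  0.39  0.92  0.91]
tool shift rows(1=20mm) [-5.38  5.32 -0.2 ]
```

```bash
python3 -m crank '[[0,1,0,0,0,0],[0,1,0,0,0,0],[-0.4,1,0,0,0,0],[-1,1,0,0,0,0],[-1,1,0,0,0,0],[-1,0.3,0,0,0,0],[-1,0,0,0,0,0],[-1,0,0,0,0,0],[0,0,0,0,0,0.19],[0,0,0,0,0,0.19],[0,0,0,0,0,0.19],[0,0,0,0,0,0]]'
python3 st.py .5135 .332 .17
python3 - <<'E'
from h import *
o=status.get_obs(); zc=o["tcp_pos"][2]-.0375   # lid underside height
for n in("top","scene"):
    f=grab(n);g=f["image"]; P=cloud(f); z=P[...,2]
    I=(np.hypot(P[...,0]-o["tcp_pos"][0],P[...,1]-o["tcp_pos"][1])<.045)&(abs(z-zc-.03)<.006)
    q=P[I]; c=max(cv2.findContours(I.astype(np.uint8),0,1)[0],key=cv2.contourArea)
    print(n,"lid z",zc,len(q),q.mean(0) if len(q) else "", q.min(0),q.max(0),cv2.minEnclosingCircle(q[:,:2].astype(np.float32)))
    u,v=(184,215) if n=="top" else (221,215)
    cv2.imwrite(f"pics/c_{n}.png",cv2.resize(g[v-45:v+45,u-50:u+50],(390,350),interpolation=2)[...,::-1])
cv2.imwrite("pics/c.png",np.hstack([cv2.imread("pics/c_top.png"),cv2.imread("pics/c_scene.png")]))
E
```

```text
clock: 11.3
tcp_pos: [0.5141, 0.3309, 0.1661]
orientation: [-0.295, -3.126, 0.002]
contact_force: [0.0, -1.5, -0.9]
grip_width: 0.015
gripper_force: 58.7
t 11.3 tcp [0.5141 0.3309 0.1661] x-dir deg 169.24 z [-0.0015 -0.0014 -1.    ] F [ 0.  -1.5 -0.9] M [-0.02 -0.02  0.02] w 0.015 q [-0.12  0.55 -0.76  1.73  0.44  1.03  0.35]
tool shift rows(1=20mm) [ 0.04  0.05 -0.2 ]Traceback (most recent call last):
  File "<stdin>", line 6, in <module>
ValueError: max() iterable argument is empty
```

Run:
```python
from h import *
o=status.get_obs(); T=o["tcp_pos"]; zc=T[2]-.0375
f=grab("scene");g=f["image"]; P=cloud(f)
c=f["world_to_cam"]@np.r_[T[:2],zc+.027,1];k=f_of(f);print("expected cap mid px",f["cx"]-k*c[0]/c[2],f["cy"]+k*c[1]/c[2])
u,v=221,215
I=(np.hypot(P[...,0]-T[0],P[...,1]-T[1])<.045)&(P[...,2]>zc-.005)&(P[...,2]<zc+.032)
for a in np.arange(zc,zc+.034,.004):
    q=P[I&(abs(P[...,2]-a)<.002)]
    if len(q)>3:
        s=np.linalg.lstsq(np.c_[q[:,:2],np.ones(len(q))],(q[:,:2]**2).sum(1),rcond=None)[0];C=s[:2]/2
        print(round(a-zc,3),len(q),C.round(4),np.sqrt(s[2]+C@C).round(4))
cv2.imwrite("pics/c.png",cv2.resize(g[v-55:v+55,u-60:u+60],(780,600),interpolation=2)[...,::-1])
```

```text
expected cap mid px 218.88550591507956 207.45054111729561
0.0 14 [0.5061 0.34  ] 0.0181
0.004 30 [0.5058 0.3352] 0.0222
0.008 27 [0.5098 0.3316] 0.0261
0.012 26 [0.5131 0.3327] 0.0245
0.016 11 [0.5123 0.3341] 0.0245
0.024 21 [0.5143 0.3304] 0.0331
0.028 138 [0.5123 0.332 ] 0.0269
0.032 26 [0.5099 0.3376] 0.0227
```

View pics/c.png

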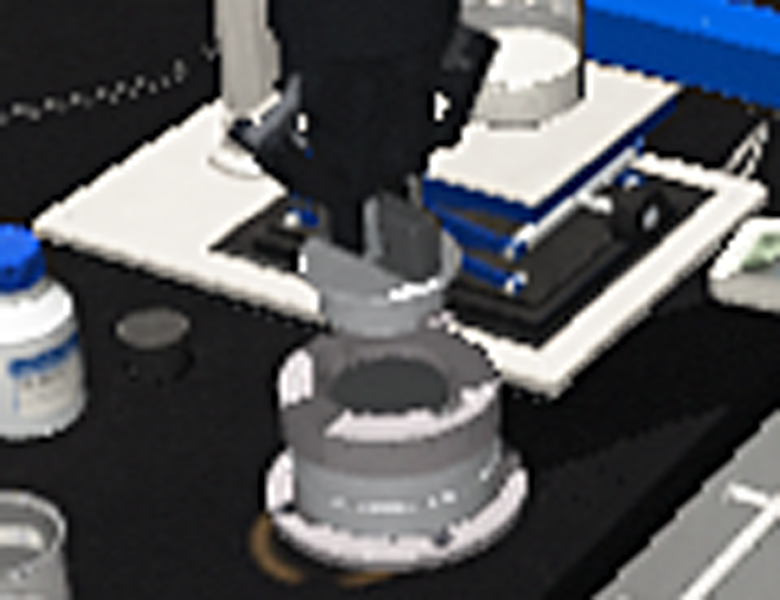

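The right side of the picture shows the lid at about (381,270), centred above the collar at about (391,410). After the height-parallax correction it is within about 1 mm laterally. Descend gently.

```bash
python3 -m crank '[[0,0,1,0,0,0],[0,0,1,0,0,0],[0,0,0.2,0,0,0],[0,0,0,0,0,0],[0,0,0,0,0,0]]'
python3 st.py .5135 .332 .1155
python3 -m crank '[[0,0,0.1,0,0,0],[0,0,0.1,0,0,0],[0,0,0.1,0,0,0],[0,0,0,0,0,0]]'
python3 st.py .5135 .332 .1155
```

```text
clock: 11.9
tcp_pos: [0.515, 0.3317, 0.124]
orientation: [0.292, 3.128, 0.001]
contact_force: [0.4, 0.9, -1.0]
grip_width: 0.0152
gripper_force: 58.7
t 11.9 tcp [0.515  0.3317 0.124 ] x-dir deg 169.34 z [ 6.e-04  8.e-04 -1.e+00] F [ 0.4  0.9 -1. ] M [ 0.05 -0.02 -0.02] w 0.0152 q [-0.14  0.6  -0.73  1.77  0.48  0.96  0.32]
tool shift rows(1=20mm) [0.08 0.   0.42]
clock: 12.3
tcp_pos: [0.5147, 0.3311, 0.1171]
orientation: [-0.293, -3.128, 0.0]
contact_force: [-0.6, -0.4, -0.7]
grip_width: 0.0147
gripper_force: 58.7
t 12.3 tcp [0.5147 0.3311 0.1171] x-dir deg 169.29 z [-1.e-04 -3.e-04 -1.e+00] F [-0.6 -0.4 -0.7] M [0.05 0.02 0.04] w 0.0147 q [-0.14  0.61 -0.73  1.77  0.49  0.95  0.31]
tool shift rows(1=20mm) [0.07 0.03 0.08]
```

```bash
python3 -m crank '[[0,0,0.08,0,0,0],[0,0,0.08,0,0,0],[0,0,0,0,0,0]]'; python3 st.py
python3 -m crank '[[0,0,0.08,0,0,0],[0,0,0.08,0,0,0],[0,0,0,0,0,0]]'
python3 st.py .5135 .332 .1155
```

```text
clock: 12.6
tcp_pos: [0.5146, 0.3311, 0.1138]
orientation: [-0.293, -3.128, 0.0]
contact_force: [-0.5, -0.1, -1.8]
grip_width: 0.015
gripper_force: 58.7
t 12.6 tcp [0.5146 0.3311 0.1138] x-dir deg 169.29 z [-3.e-04 -3.e-04 -1.e+00] F [-0.5 -0.1 -1.8] M [ 0.01  0.01 -0.  ] w 0.015 q [-0.15  0.61 -0.73  1.77  0.49  0.94  0.31]
clock: 12.9
tcp_pos: [0.5148, 0.3313, 0.1108]
orientation: [-0.293, -3.128, -0.0]
contact_force: [0.4, -0.8, -0.2]
grip_width: 0.0149
gripper_force: 58.7
t 12.9 tcp [0.5148 0.3313 0.1108] x-dir deg 169.28 z [ 0.  0. -1.] F [ 0.4 -0.8 -0.2] M [-0.04  0.03  0.01] w 0.0149 q [-0.15  0.62 -0.72  1.78  0.49  0.94  0.3 ]
tool shift rows(1=20mm) [ 0.07  0.02 -0.24]
```

The lid passed the rim with no contact, so the lugs are in the gaps. Press down to the floor.

```bash
python3 -m crank '[[0,0,0.12,0,0,0],[0,0,0.12,0,0,0],[0,0,0.12,0,0,0],[0,0,0,0,0,0]]'; python3 st.py
python3 -m crank '[[0,0,0.12,0,0,0],[0,0,0.12,0,0,0],[0,0,0.1,0,0,0],[0,0,0.1,0,0,0],[0,0,0,0,0,0]]'
python3 st.py .5135 .332 .0955
```

```text
clock: 13.3
tcp_pos: [0.5149, 0.3314, 0.1038]
orientation: [0.293, 3.128, 0.0]
contact_force: [-0.8, -0.1, 4.2]
grip_width: 0.015
gripper_force: 59.4
t 13.3 tcp [0.5149 0.3314 0.1038] x-dir deg 169.28 z [ 3.e-04  2.e-04 -1.e+00] F [-0.8 -0.1  4.2] M [-0.18  0.13 -0.06] w 0.015 q [-0.15  0.63 -0.72  1.78  0.5   0.93  0.3 ]
clock: 13.8
tcp_pos: [0.515, 0.3315, 0.0956]
orientation: [0.293, 3.127, 0.0]
contact_force: [-1.3, -2.1, 8.8]
grip_width: 0.0153
gripper_force: 60.2
t 13.8 tcp [0.515  0.3315 0.0956] x-dir deg 169.28 z [ 8.e-04  1.e-04 -1.e+00] F [-1.3 -2.1  8.8] M [-0.4   0.4  -0.03] w 0.0153 q [-0.16  0.64 -0.71  1.78  0.51  0.91  0.29]
tool shift rows(1=20mm) [0.08 0.01 0.  ]
```

```bash
python3 -m crank '[[0,0,0.05,0,0,0],[0,0,0.05,0,0,0],[0,0,0,0,0,0]]'; python3 st.py
```

```text
clock: 14.1
tcp_pos: [0.5151, 0.3316, 0.0954]
orientation: [0.294, 3.126, -0.001]
contact_force: [-4.2, -5.8, 22.8]
grip_width: 0.015
gripper_force: 62.2
t 14.1 tcp [0.5151 0.3316 0.0954] x-dir deg 169.26 z [ 1.7e-03 -6.0e-04 -1.0e+00] F [-4.2 -5.8 22.8] M [-1.29  1.44 -0.02] w 0.015 q [-0.16  0.64 -0.71  1.79  0.51  0.91  0.29]
```

The hard floor is confirmed: 22.8 N, and z no longer falls. Ease off about 2 mm and turn clockwise.

```bash
python3 -m crank '[[0,0,-0.11,0,0,0],[0,0,0,0,0,0],[0,0,0,0,0,0.1],[0,0,0,0,0,0.1],[0,0,0,0,0,0.1],[0,0,0,0,0,0.1],[0,0,0,0,0,0]]'; python3 st.py
```

```text
clock: 14.8
tcp_pos: [0.5155, 0.3319, 0.0962]
orientation: [0.782, 3.041, 0.002]
contact_force: [-0.3, -0.2, 8.7]
grip_width: 0.015
gripper_force: 60.1
t 14.8 tcp [0.5155 0.3319 0.0962] x-dir deg 151.16 z [ 0.0021  0.001  -1.    ] F [-0.3 -0.2  8.7] M [-0.19  0.14 -0.07] w 0.015 q [-0.21  0.61 -0.64  1.79  0.46  0.89  0.02]
```

```bash
python3 -m crank '[[0,0,0,0,0,0.1],[0,0,0,0,0,0.1],[0,0,0,0,0,0.1],[0,0,0,0,0,0.1],[0,0,0,0,0,0.1],[0,0,0,0,0,0.1],[0,0,0,0,0,0]]'; python3 st.py
python3 -m crank '[[0,0,0,0,0,0.06],[0,0,0,0,0,0.06],[0,0,0,0,0,0]]'; python3 st.py
```

```text
clock: 15.5
tcp_pos: [0.5156, 0.332, 0.0962]
orientation: [1.471, 2.775, 0.003]
contact_force: [-0.0, -0.8, 7.8]
grip_width: 0.0149
gripper_force: 60.1
t 15.5 tcp [0.5156 0.332  0.0962] x-dir deg 124.15 z [ 0.0022  0.0012 -1.    ] F [-0.  -0.8  7.8] M [-0.08  0.11 -0.06] w 0.0149 q [-0.28  0.59 -0.53  1.79  0.38  0.86 -0.39]
clock: 15.8
tcp_pos: [0.5155, 0.332, 0.0961]
orientation: [1.598, 2.703, 0.003]
contact_force: [-0.7, -1.0, 8.6]
grip_width: 0.015
gripper_force: 60.1
t 15.8 tcp [0.5155 0.332  0.0961] x-dir deg 118.81 z [ 0.0021  0.0012 -1.    ] F [-0.7 -1.   8.6] M [-0.08  0.19  0.01] w 0.015 q [-0.3   0.58 -0.51  1.79  0.36  0.86 -0.47]
```

```bash
python3 -m crank '[[0,0,0,0,0,0.04],[0,0,0,0,0,0.04],[0,0,0,0,0,0]]'; python3 st.py
python3 -m crank '[[0,0,0,0,0,0.03],[0,0,0,0,0,0.03],[0,0,0,0,0,0]]'; python3 st.py
```

```text
clock: 16.1
tcp_pos: [0.5144, 0.3316, 0.096]
orientation: [1.679, 2.655, -0.0]
contact_force: [-3.3, -2.4, 10.7]
grip_width: 0.0152
gripper_force: 61.1
t 16.1 tcp [0.5144 0.3316 0.096 ] x-dir deg 115.39 z [ 7.e-04 -4.e-04 -1.e+00] F [-3.3 -2.4 10.7] M [-0.48  0.79  0.79] w 0.0152 q [-0.31  0.58 -0.49  1.8   0.35  0.86 -0.52]
clock: 16.4
tcp_pos: [0.5145, 0.3316, 0.0961]
orientation: [1.735, 2.617, -0.0]
contact_force: [-2.4, -3.4, 12.5]
grip_width: 0.0151
gripper_force: 76.2
t 16.4 tcp [0.5145 0.3316 0.0961] x-dir deg 112.91 z [ 0.0015 -0.0011 -1.    ] F [-2.4 -3.4 12.5] M [-0.56  0.73  2.05] w 0.0151 q [-0.32  0.58 -0.48  1.8   0.34  0.85 -0.56]
```

The stop shows clearly (2 N m of moment). Relieve the twist slightly, then let it rise into the notches.

```bash
python3 -m crank '[[0,0,0,0,0,-0.04],[0,0,-0.1,0,0,0],[0,0,-0.1,0,0,0],[0,0,0,0,0,0]]'; python3 st.py
python3 -m crank '[[0,0,-0.1,0,0,0],[0,0,-0.08,0,0,0],[0,0,0,0,0,0]]'; python3 st.py
```

```text
clock: 16.8
tcp_pos: [0.5143, 0.3315, 0.0982]
orientation: [-1.7, -2.641, 0.0]
contact_force: [2.8, 3.7, -9.4]
grip_width: 0.0147
gripper_force: 61.7
t 16.8 tcp [0.5143 0.3315 0.0982] x-dir deg 114.46 z [-7.e-04  1.e-04 -1.e+00] F [ 2.8  3.7 -9.4] M [ 0.76 -0.47  1.33] w 0.0147 q [-0.31  0.57 -0.49  1.79  0.34  0.86 -0.54]
clock: 17.1
tcp_pos: [0.5144, 0.3312, 0.1027]
orientation: [-1.702, -2.64, 0.001]
contact_force: [0.4, 2.3, -7.0]
grip_width: 0.015
gripper_force: 59.2
t 17.1 tcp [0.5144 0.3312 0.1027] x-dir deg 114.37 z [-7.e-04 -2.e-04 -1.e+00] F [ 0.4  2.3 -7. ] M [ 0.67 -0.12  1.  ] w 0.015 q [-0.31  0.57 -0.49  1.79  0.34  0.87 -0.53]
```

```bash
python3 -m crank '[[0,0,0,0,0,-0.03],[0,0,0,0,0,0]]'; python3 st.py
python3 -m crank '[[0,0,-0.05,0,0,0],[0,0,-0.03,0,0,0],[0,0,0,0,0,0]]'; python3 st.py
```

```text
clock: 17.3
tcp_pos: [0.5145, 0.3313, 0.1036]
orientation: [-1.672, -2.659, 0.0]
contact_force: [-2.3, 0.1, 1.3]
grip_width: 0.0152
gripper_force: 59.5
t 17.3 tcp [0.5145 0.3313 0.1036] x-dir deg 115.68 z [-5.e-04  0.e+00 -1.e+00] F [-2.3  0.1  1.3] M [0.28 0.62 0.25] w 0.0152 q [-0.3   0.57 -0.5   1.79  0.34  0.87 -0.51]
clock: 17.6
tcp_pos: [0.5146, 0.3312, 0.1045]
orientation: [-1.672, -2.659, 0.0]
contact_force: [-2.0, 1.0, -0.0]
grip_width: 0.015
gripper_force: 59.5
t 17.6 tcp [0.5146 0.3312 0.1045] x-dir deg 115.68 z [-3.e-04  1.e-04 -1.e+00] F [-2.  1. -0.] M [0.36 0.62 0.03] w 0.015 q [-0.3   0.57 -0.5   1.79  0.34  0.87 -0.51]
```

```bash
python3 -m crank '[[0,0,-0.05,0,0,0],[0,0,0,0,0,0]]'; python3 st.py
python3 -m crank '[[0,0,0.04,0,0,0],[0,0,0,0,0,0]]'; python3 st.py
python3 -m crank '[[0,0,0,0,0,0],[0,0,0,0,0,0],[0,0,0,0,0,0],[0,0,0,0,0,0],[0,0,0,0,0,0]]' 0.6; python3 st.py
```

```text
clock: 17.8
tcp_pos: [0.5146, 0.3311, 0.1046]
orientation: [-1.671, -2.66, 0.0]
contact_force: [-0.0, 3.8, -10.7]
grip_width: 0.0145
gripper_force: 59.5
t 17.8 tcp [0.5146 0.3311 0.1046] x-dir deg 115.72 z [-6.e-04  1.e-04 -1.e+00] F [ -0.    3.8 -10.7] M [0.9  0.02 0.02] w 0.0145 q [-0.3   0.57 -0.5   1.79  0.34  0.87 -0.51]
clock: 18.0
tcp_pos: [0.5146, 0.3312, 0.1045]
orientation: [-1.671, -2.66, 0.001]
contact_force: [-2.6, 1.4, -4.8]
grip_width: 0.0149
gripper_force: 60.2
t 18.0 tcp [0.5146 0.3312 0.1045] x-dir deg 115.72 z [-3.e-04 -3.e-04 -1.e+00] F [-2.6  1.4 -4.8] M [ 0.53  0.57 -0.02] w 0.0149 q [-0.3   0.57 -0.5   1.79  0.34  0.87 -0.51]
clock: 18.5
tcp_pos: [0.515, 0.3312, 0.1047]
orientation: [1.671, 2.66, 0.001]
contact_force: [-0.5, -0.6, -0.5]
grip_width: 0.0515
gripper_force: 0.0
t 18.5 tcp [0.515  0.3312 0.1047] x-dir deg 115.73 z [ 5.e-04  1.e-04 -1.e+00] F [-0.5 -0.6 -0.5] M [-0.02  0.   -0.01] w 0.0515 q [-0.3   0.57 -0.5   1.79  0.34  0.87 -0.51]
```

The lid resists pulling, so it is locked, and it's now released. Raise the tool, back off toward the robot (tool y is at about 26°, so -y) and check.

```bash
python3 -m crank '[[0,0,-0.5,0,0,0],[0,0,-1,0,0,0],[0,0,-1,0,0,0],[0,0,-1,0,0,0],[0,0,-1,0,0,0],[0,0,-1,0,0,0],[0.3,-1,0,0,0,0],[0.3,-1,0,0,0,0],[0.3,-1,0,0,0,0],[0.3,-1,0,0,0,0],[0,0,0,0,0,0]]'; python3 st.py
python3 - <<'E'
from h import *
ims=[]
for n,(u,v) in(("top",(163,197)),("scene",(221,235))):
    f=grab(n);P=cloud(f);ims.append(cv2.resize(f["image"][v-35:v+35,u-40:u+40],(390,340),interpolation=2))
    d=np.hypot(P[...,0]-.514,P[...,1]-.332)<.04; z=P[...,2]
    q=P[d&(z>.12)&(z<.145)]; print(n,"bar z",len(q),np.median(q[:,2]) if len(q) else "", cv2.minAreaRect(q[:,:2].astype(np.float32)) if len(q)>5 else "")
    q=P[d&(z>.088)&(z<.105)]; print(" cap z",len(q),np.median(q[:,2]) if len(q) else "", )
    if len(q)>20: print("  plane slope",np.linalg.lstsq(np.c_[q[:,:2]-q[:,:2].mean(0),np.ones(len(q))],q[:,2],rcond=None)[0])
cv2.imwrite("pics/e.png",np.hstack(ims)[...,::-1])
E
```

```text
clock: 19.6
tcp_pos: [0.4297, 0.3183, 0.2154]
orientation: [1.667, 2.662, -0.001]
contact_force: [0.0, 0.3, 0.8]
grip_width: 0.0513
gripper_force: 0.0
t 19.6 tcp [0.4297 0.3183 0.2154] x-dir deg 115.89 z [ 0.e+00 -6.e-04 -1.e+00] F [0.  0.3 0.8] M [ 0.   -0.03 -0.  ] w 0.0513 q [-0.27  0.32 -0.59  1.88  0.21  1.01 -0.49]
top bar z 128 0.13118093302822154 ((0.5155993700027466, 0.32936519384384155), (0.016902141273021698, 0.058711327612400055), 24.312612533569336)
 cap z 281 0.09696052909373498
  plane slope [ 0.00056776 -0.00192791  0.09683631]
scene bar z 98 0.12989618300847028 ((0.5125316381454468, 0.33338889479637146), (0.016327109187841415, 0.06124522536993027), 25.87929916381836)
 cap z 249 0.0958761905361456
  plane slope [-0.0036292   0.00959038  0.09603749]
```

View pics/e.png

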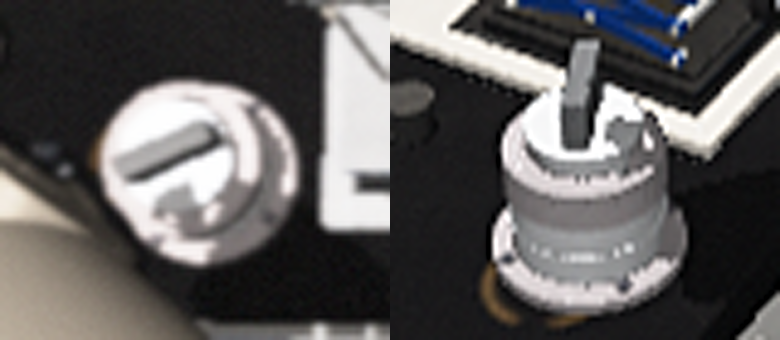

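The lid sits level and centred in both crops, (175,150) in the top one and (583,130) in the scene one. Cap and bar heights put its origin about 9 mm above the channel, so it is locked.

```bash
python3 -c "
from bench import r; print(r.hand_in())"
```

```text
the job is handed in; nothing more can be done
None
```

The lid is locked level in its notches about 9 mm above the channel floor, turned clockwise to the stop and released; I handed the job in at about 20 s, with no sign that any other item was touched, though I did not re-measure them.

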